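# Swap the spent cell in the bench charger's sprung bay

### The job

Take the spent orange cell out of the charger board's sprung bay and lay it in the red tray. Fit the fresh blue cell in its place: flat end pressed back against the spring plate, nub end rolled down under the yellow retaining lip, then let go so that it sits fully home with the nub against the end wall. Leave everything else where it is.

Things in the scene. Friction and masses are not known exactly. Their poses are not given: they have to be found in the camera images.
- fresh: fresh cell: blue cylinder 26 mm in diameter, 65 mm long over all (62 mm can plus a 3 mm long, 10 mm wide steel nub at the plus end; white band round the can near the nub), 95 g. Origin on its axis, mid-way along the 65 mm; its x axis runs along the cell towards the nub. Starts lying in the aluminium rack, axis 25 mm above the table
- fresh_plus (a point): tip of the fresh cell's nub, on the axis, 32.5 mm from its origin
- spent: spent cell: same size, weight and frame as the fresh one but orange. Starts seated in the bay, nub against the end wall under the lip
- spent_plus (a point): tip of the spent cell's nub, on the axis, 32.5 mm from its origin
- holder: charger board fixed to the table: grey base 170 x 100 x 12 mm (x -113 to +57 mm, y +-50 mm) with an open-sided black bay. Origin on the table under the bay; x runs along the bay from the spring (-x) to the lip (+x), z up. End wall: inner face x 34 mm, 40 mm wide. Spring housing x -90 to -53 mm, 40 wide, 54 high. Two terminal posts, 34 mm high, at x -98, y +-38 mm
- seat (a point): where the middle (origin) of a seated cell lies: holder x 1.5, y 0, z 33 mm. A seated cell lies along holder x, nub to +x, nub tip at x 34 mm, flat end at x -31 mm, on four low saddle blocks (x +-(16 to 26) mm, y +-(8 to 14) mm, tops 23 mm above the table); nothing stands beside the cell within 15 mm of its middle along x, so fingers have room there
- lip_edge (a point): middle of the upper inner edge of the yellow retaining lip on the end wall (holder x 28, y 0, z 51.5 mm). The lip is 34 mm wide, spans z 47.5 to 51.5 mm (1.5 mm over a seated cell) and reaches 6 mm inwards from the end wall, so it covers the nub and 3 mm of the can: a cell must be pushed back at least 6 mm, better 8, from its seat to pass it
- plate (a joint): sprung steel contact plate at the spring end, 32 mm wide, upright from z 16 to 62 mm; m, 0 with a cell seated (its face at holder x -31 mm), positive when pushed further back towards -x, up to 0.016; -0.006 with no cell (face at x -25 mm). Spring about 320 N/m: 4 N when a cell is seated, about 7 N at 0.010, 9 N fully back
- tray: red open tray fixed to the table, 150 x 120 mm outside (x by y), 34 mm high, walls and floor about 4 mm. Origin on the table under its centre
- rack: aluminium rack fixed to the table, 76 x 104 x 6 mm. Origin on the table under the fresh cell's middle; x along the troughs. Fresh cell at y 0 on four saddle blocks like those of the bay (x +-(16 to 26) mm, 16 mm high), green cell at y +55 mm. Nub of both towards +x
- thin: bystander: green cell, 18 mm in diameter, 65 mm long, lying in the rack beside the fresh cell, axis 21 mm above the table. Origin mid-way on its axis
- tape: bystander: yellow tape roll lying flat, 58 mm across, 19 mm high, on the other side of the fresh cell (about 88 mm from it). Origin at its underside
- driver: bystander: red-handled screwdriver, about 150 mm long, lying beside the charger board on its -y side
- glue: bystander: white bottle with blue cap, 44 mm across, 95 mm high, beyond the lip end of the board. Origin at its underside
- tin: bystander: green tin 68 mm across with screwdriver handles standing out, 160 mm high. Origin at its underside
- bits: bystander: small cardboard box 90 x 70 x 45 mm. Origin at its underside
- pliers: bystander: blue-handled pliers, about 120 mm long and 15 mm high, lying beside the charger board on its +y side
- wrench: bystander: wrench 160 mm long, lying flat
Not all that is in view belongs to the job. Several things have the shape of the tray; the one meant has the colours described above. Leave any black look-alike of the fresh alone.

How it is judged:
By the outcome, as a careful person would: the job done as asked, in the order asked, and still so for the second after the job is handed in, with the robot touching nothing.
It also fails if it takes over 67 s, if anything falls off the work surface, if the arm or the gripper's body presses on something with over 40 N, if the wrist force passes 120 N, or if a joint passes its speed limit or range.

### The arm

A 6-joint arm with a two-finger parallel gripper is mounted at the origin on the work surface. World frame = base frame: x ahead of the robot, y to its left, z up, the work surface at z = 0. Lengths are in mm, angles in rad, forces in N, time in s.
With the tool pointing down it reaches from about 350 to 875 mm from the base axis. Payload 4.2 kg.
Tool frame: the origin (TCP) lies between the finger pads; the fingertips stand 14 mm ahead of it and the grasp point (between the pads) lies 5 mm behind it; z points along the fingers, y is the line along which they close (so a half turn about z gives the same grasp; the last joint's range is limited). The gripper opens to 85 mm and grips with 20 to 120 N. Pads are 22 mm wide; open, the fingers measure 114 mm over their backs; the gripper's body (76 mm by 85 mm) begins 54 mm behind the grasp point. The pads swing forward as they close: fully open they stand 13 mm farther back than shut.
Start: joints at [1.53, 0.385, 0.008, 0, -1.194, -0.259], TCP at [184.548, 597.111, 245.312] pointing down, gripper open.
Joint ranges: [-3.14, 3.14], [-1.21, 2.06], [-1.07, 1.41], [-3.16, 2.05], [-2.99, -0.16], [-3.1, 3.1]. Speed limits (rad/s): [2.79, 2.79, 3.14, 3.14, 3.14, 3.14].

### API

Orientations are given as a unit quaternion [x, y, z, w].
In Python, from bench import * gives the robot as it stands.
- The arm moves only by the tool carry_out, never from a script. Its argument "motion" is a list of rows, each a list of 7 numbers: the turn, a rotation vector about the tool's x, y, z in rad, then the shift along the tool's x, y, z in mm, then the opening, from -1 (shut) to 1 (fully open), so that 0 is half open. A call has 1 to 5 rows; each row is the pose to reach, as a shift and turn from the pose commanded when the call began, along the tool's axes at that moment; what a row does not reach only later rows make up. A row lasts 1/8 s, in which the tool goes at most 62.5 mm and 10.7 degrees, less where a joint would pass 70% of its speed; a pose out of reach is approached as far as the arm can. A call with a gripper value outside its range is refused whole. The fingers move at their own pace and stop on an object; the grip force is fixed at half the most. Time passes only in rows, so rows that repeat a pose let the fingers close. It gives the time, the measured TCP pose, the force, the opening and the grip force at its end, in the units of the state.
- read_state(): the state, without advancing time (a new reading comes with each control period).
- get_image(name): name is "side" or "top"; returns a dict with "color" (400x640x3 uint8, blue, green, red), "mtx" (3x3 intrinsics, pixels), "position" and "orientation" of the camera in the world. Camera axes: x right, y down, z forward; pixel columns grow to the right and rows downward; lengths in mm; the calibration is good to about 2 mm. A picture is of the moment at which its call begins. There is no depth.
- job_done(): hands the job in; it is judged then, once.
The state is a dict: "clock": time; "joints": joint angles; "joint_vel": joint speeds; "joint_efforts": joint torques, N m; "position": TCP position; "ee_rot": TCP orientation; "contact_force": force on the tool from outside, world axes, zero at the start; "wrist_torque": the same for the moment, N m; "gripper_width": finger opening in mm; "grasp_force": force on a finger pad.
Only numpy, scipy, OpenCV 4.12 (cv2) and the standard library are available. Lean on these libraries where they do the work, as an engineer would, in place of code of your own. Each camera call takes 0.05 s, during which the arm holds its last target. There are 200 camera calls.

## Working session

There is one attempt and no reset: what is moved stays moved. The work goes in short steps, Python scripts to look and compute and a tool call to move; the robot and the scene stay as the last step left them, time stands still between calls to the robot, and variables do not carry over. Pictures are saved under pics/ and viewed, at most 10 in all, crops included, and the job is handed in when it is done.

Besides the shell and the picture viewer there is one more tool, called after "Call:" by a JSON object that holds its "name" and its "arguments", one argument or row to a line. carry_out: Moves the arm, as the interface text tells. Its arguments: {"type":"object","properties":{"motion":{"type":"array"}},"required":["motion"]}

```bash
mkdir -p pics; ls; python3 - <<'E'
from bench import *
import cv2
print(read_state())
for n in("top","side"):
    i=get_image(n); cv2.imwrite(f"pics/{n}0.png",i["color"]); print(n,i["mtx"],i["position"],i["orientation"])
E
```

```text
pics
{'clock': 0.0, 'joints': array([ 1.52957259e+00,  3.85581382e-01,  6.61077411e-03, -5.23756867e-04,
       -1.19402084e+00, -2.58570223e-01]), 'joint_vel': array([-1.83891225e-03,  1.75610282e-03, -3.82799083e-05,  1.02742294e-03,
        4.44947389e-04,  5.13206549e-04]), 'joint_efforts': array([ 4.20425977e-04, -3.92293060e+01,  1.88402778e+01,  4.18613210e+00,
       -4.64683020e-03,  7.29933021e-06]), 'position': array([184.40488054, 596.58272365, 244.19701608]), 'ee_rot': array([ 9.88771410e-01, -1.49431708e-01, -1.22926857e-04,  1.11748286e-03]), 'contact_force': array([-0.09616708, -0.40378821,  0.44706858]), 'wrist_torque': array([ 0.01367528, -0.04234567, -0.05987617]), 'grasp_force': 0.0, 'gripper_width': 85.79673568992253}
top [[475.64607745   0.         317.06504604]
 [  0.         475.64607745 204.51672447]
 [  0.           0.           1.        ]] [ 380.09692865   23.7688588  1246.19550941] [-0.69988661  0.71178329 -0.04114848  0.04277956]
side [[373.42429416   0.         315.58045601]
 [  0.         373.42429416 205.0159731 ]
 [  0.           0.           1.        ]] [245.73765339 627.7595371  615.22010533] [-0.18547769  0.87899759 -0.42834193  0.09738813]
```

View pics/top0.png

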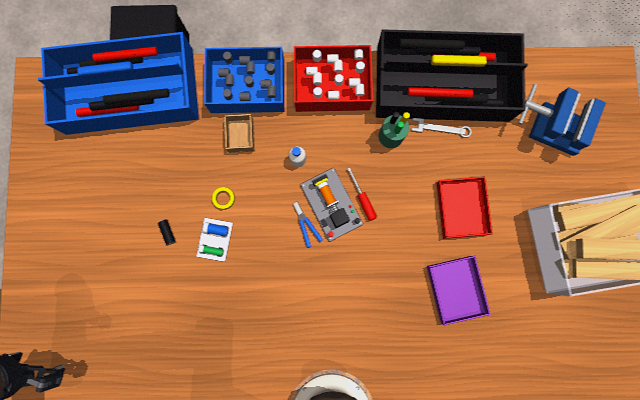

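View pics/side0.png

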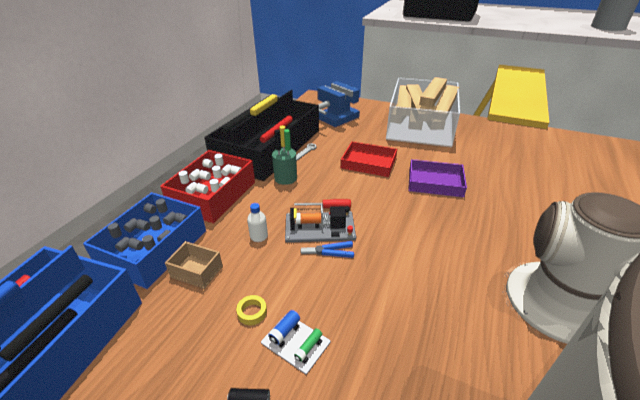

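The top view shows the board near (332,204) with the orange cell at (326,192), the fresh blue cell at (217,229), the red tray at (464,208), and a black decoy at (167,232). I'll enlarge these.

```bash
python3 - <<'E'
import cv2,numpy as np
t=cv2.imread("pics/top0.png");s=cv2.imread("pics/side0.png")
r=lambda a,x,y,w,h,k:cv2.resize(a[y:y+h,x:x+w],None,fx=k,fy=k,interpolation=cv2.INTER_CUBIC)
a=r(t,290,160,100,90,4);a2=r(t,190,180,60,90,4)
b=r(s,280,190,100,60,4);b2=r(s,255,300,80,75,3)
c=np.zeros((600,800,3),np.uint8)
c[:360,:400]=a;c[:360,400:640]=a2;c[360:600,:400]=b;c[360:585,400:640]=b2
cv2.imwrite("pics/c1.png",c)
E
```

```text
(no output)
```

View pics/c1.png

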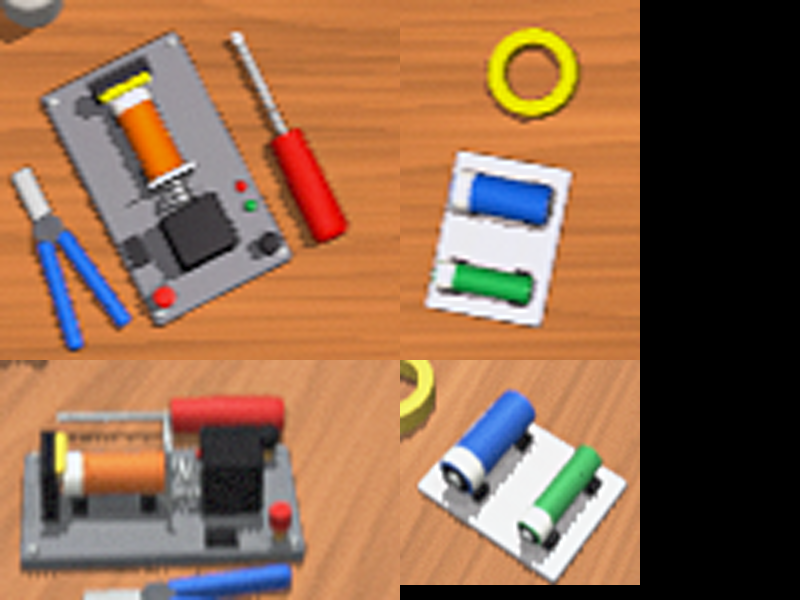

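The crop shows the board's top corners clearly: (178,33), (43,98), (163,326), (292,258). The rack corners and cell outlines are also sharp. Next I compute poses.

```bash
cat > h.py <<'E'
import numpy as np
from scipy.spatial.transform import Rotation as R
TOP=(475.646,317.065,204.517,[380.097,23.769,1246.196],[-0.69988661,0.71178329,-0.04114848,0.04277956])
SIDE=(373.424,315.580,205.016,[245.738,627.760,615.220],[-0.18547769,0.87899759,-0.42834193,0.09738813])
def ray(c,p,z):
    f,cx,cy,pos,q=c;pos=np.array(pos)
    p=np.atleast_2d(p);d=R.from_quat(q).apply(np.c_[(p[:,0]-cx)/f,(p[:,1]-cy)/f,np.ones(len(p))])
    return (pos+d*((z-pos[2])/d[:,2])[:,None])[:,:2]
def proj(c,P):
    f,cx,cy,pos,q=c
    v=R.from_quat(q).inv().apply(np.atleast_2d(P)-pos);return np.c_[v[:,0]/v[:,2]*f+cx,v[:,1]/v[:,2]*f+cy]
def crop(p,x0,y0,k,ox=0,oy=0):
    p=np.array(p,float);return np.c_[(p[:,0]-ox+.5)/k-.5+x0,(p[:,1]-oy+.5)/k-.5+y0]
def rigid(L,W):
    L=np.array(L,float);a=L-L.mean(0);b=W-W.mean(0)
    th=np.arctan2((a[:,0]*b[:,1]-a[:,1]*b[:,0]).sum(),(a*b).sum());c,s=np.cos(th),np.sin(th);M=np.array([[c,-s],[s,c]])
    t=W.mean(0)-M@L.mean(0);return t,th,np.abs(L@M.T+t-W).max()
def tool(yaw,tilt=0):
    "tool x = -cell dir (yaw of cell), tool z down; tilt: nub up"
    x=-np.array([np.cos(yaw),np.sin(yaw),0]);z=np.array([0,0,-1.]);y=np.cross(z,x)
    return R.from_rotvec(-y*-tilt)*R.from_matrix(np.c_[x,y,z]) if tilt else R.from_matrix(np.c_[x,y,z])
def go(pos,yaw,tilt=0,cur=None):
    from bench import read_state
    s=read_state();p0=s["position"];q0=R.from_quat(s["ee_rot"])
    T=tool(yaw,tilt);rv=(q0.inv()*T).as_rotvec();sh=q0.inv().apply(np.array(pos)-p0)
    print("turn",rv.round(3),"shift",sh.round(1))
E
python3 - <<'E'
from h import *
b=crop([(178,33),(43,98),(163,326),(292,258)],290,160,4)
print("holder",rigid([(57,-50),(57,50),(-113,50),(-113,-50)],ray(TOP,b,12)))
b=crop([(22,558),(302,560),(290,448),(30,452)],280,190,4,0,360)
print("side base corners",ray(SIDE,b,12))
k=crop([(460,152),(572,173),(540,326),(426,306)],190,180,4,400)
W=ray(TOP,k,6);print("rack",rigid([(38,-52),(-38,-52),(-38,52),(38,52)],W))
print("fresh mid top",ray(TOP,crop([(502,197)],190,180,4,400),27))
print("tray",rigid([(-75,-60),(75,-60),(75,60),(-75,60)][:0] or [(75,60),(75,-60),(-75,-60),(-75,60)],ray(TOP,[(437,181),(486,177),(492,236),(443,240)],34)))
print("spent ends",ray(TOP,crop([(128,95),(172,178)],290,160,4),40))
E
```

```text
holder (array([553.01487433,  -0.86566511]), np.float64(0.45356222475782554), np.float64(3.148218514589388))
side base corners [[582.35395854  71.37327057]
 [430.60841863   7.50153507]
 [472.4882169  -88.32647275]
 [624.10170581 -18.57759766]]
rack (array([441.2994234 , 294.04113249]), np.float64(1.3696940134852158), np.float64(1.7488352619163834))
fresh mid top [[467.08187102 288.12143392]]
tray (array([ 508.61185691, -352.05090572]), np.float64(0.054407166195627354), np.float64(3.9713204396693413))
spent ends [[578.50177046  12.73666287]
 [524.37374421 -14.39648154]]
```

```bash
cat > ov.py <<'E'
from h import *
import cv2,sys
def W(pose,P):
    x,y,th=pose;P=np.atleast_2d(np.array(P,float));c,s=np.cos(th),np.sin(th)
    return np.c_[x+c*P[:,0]-s*P[:,1],y+s*P[:,0]+c*P[:,1],P[:,2]]
def rect(x0,x1,y0,y1,z):return [(x0,y0,z),(x1,y0,z),(x1,y1,z),(x0,y1,z)]
def cyl(xs,z,r=13):
    a=np.linspace(0,2*np.pi,24);return [[(x,r*np.cos(t),z+r*np.sin(t)) for t in a] for x in xs]
def panel(img,cam,box,k,items):
    x0,y0,w,h=box;o=cv2.resize(img[y0:y0+h,x0:x0+w],None,fx=k,fy=k,interpolation=cv2.INTER_CUBIC)
    for pose,polys in items:
        for P in polys:
            q=(proj(cam,W(pose,P))-[x0,y0]+.5)*k-.5
            cv2.polylines(o,[np.round(q).astype(int)],True,(255,255,0),1)
    return o
E
python3 - <<'E'
from ov import *
L=[(57,-50),(57,50),(-113,50),(-113,-50)]
sb=ray(SIDE,crop([(22,558),(302,560),(290,448),(30,452)],280,190,4,0,360),12)[[3,0,1,2]]
t1,a1,e=rigid(L,sb);print("side holder",t1,a1,e)
t,th,_=rigid(L,ray(TOP,crop([(178,33),(43,98),(163,326),(292,258)],290,160,4),12))
H=(*((t+t1)/2),(th+a1)/2)
F=(467,288,1.37);T=(508.6,-352,.054);print(H)
hp=[rect(-113,57,-50,50,12),rect(-90,-53,-20,20,54),rect(28,34,-17,17,51.5)]+cyl([-31,31],33)
fp=cyl([-32.5,29.5],25)+cyl([32.5],25,5)+[rect(-38,38,-24,80,6)]
tp=[rect(-75,75,-60,60,34),rect(-71,71,-56,56,4)]
t=cv2.imread("pics/top0.png");s=cv2.imread("pics/side0.png")
c=np.zeros((600,800,3),np.uint8)
c[:360,:400]=panel(t,TOP,(290,160,100,90),4,[(H,hp)])
c[:360,400:640]=panel(t,TOP,(190,180,60,90),4,[(F,fp)])
c[360:600,:400]=panel(s,SIDE,(280,190,100,60),4,[(H,hp)])
c[360:585,400:640]=panel(s,SIDE,(255,300,80,75),3,[(F,fp)])
c[:180,640:]=panel(t,TOP,(425,165,80,90),2,[(T,tp)])
c[200:320,640:]=panel(s,SIDE,(330,130,80,60),2,[(T,tp)])
cv2.imwrite("pics/c2.png",c)
E
```

```text
side holder [552.98819473   4.334371  ] 0.4170447352315442 3.2244735227580854
(np.float64(553.0015345289675), np.float64(1.7343529433522331), np.float64(0.4353034799946849))
```

View pics/c2.png

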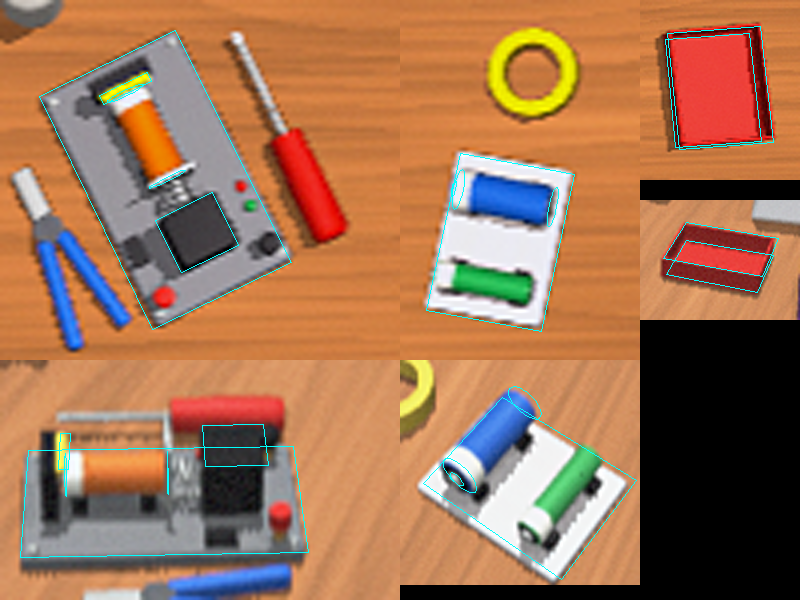

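The overlays match both views to within about 2 mm. Taking holder ≈ (553, 1, 0.442), fresh cell ≈ (467, 290, 1.38) and tray ≈ (509, -352). Next is the approach above the spent cell.

```bash
python3 -c "
from h import *
go([553.5,1.5,200],.442)"
```

```text
turn [ 1.0e-03 -2.0e-03  2.4e+00] shift [528.5 459.4  45.3]
```

```bash
cat >> h.py <<'E'
def chain(*wps):
    from bench import read_state
    s=read_state();p=s["position"];q=R.from_quat(s["ee_rot"])
    for pos,yaw,tilt in wps:
        T=tool(yaw,tilt)
        print("turn",(q.inv()*T).as_rotvec().round(3),"shift",q.inv().apply(np.array(pos)-p).round(1));p=np.array(pos);q=T
E
python3 -c "
from h import *
y0=-.3-np.pi
chain(([320,400,245],2.84-.8,0),([450,200,230],2.84-1.6,0),([553.5,1.5,180],.442,0))"
```

```text
turn [ 0.002 -0.001  0.802] shift [187.6 147.8  -0.4]
turn [-0.  -0.   0.8] shift [237.2 -25.5  15. ]
turn [0.    0.    0.798] shift [ 154.1 -162.4   50. ]
```

Call:
{"name": "carry_out", "arguments": {
  "motion": [
    [0,0,0.802,187.6,147.8,0,0.2],
    [0,0,0.802,187.6,147.8,0,0.2],
    [0,0,0.802,187.6,147.8,0,0.2],
    [0,0,0.802,187.6,147.8,0,0.2],
    [0,0,0.802,187.6,147.8,0,0.2]
  ]
}}

```text
clock: 0.72
position: [321.3, 397.4, 245.2]
ee_rot: [0.85, -0.526, -0.0, 0.001]
contact_force: [-0.3, 0.1, 0.3]
gripper_width: 51.3
grasp_force: 0.0
```

Call:
{"name": "carry_out", "arguments": {
  "motion": [
    [0,0,0.8,237.2,-25.5,15,0.2],
    [0,0,0.8,237.2,-25.5,15,0.2],
    [0,0,0.8,237.2,-25.5,15,0.2],
    [0,0,0.8,237.2,-25.5,15,0.2],
    [0,0,0.8,237.2,-25.5,15,0.2]
  ]
}}

```text
clock: 1.35
position: [450.9, 197.3, 229.5]
ee_rot: [-0.578, 0.816, -0.0, -0.001]
contact_force: [-0.6, 0.8, 0.1]
gripper_width: 51.4
grasp_force: 0.0
```

Call:
{"name": "carry_out", "arguments": {
  "motion": [
    [0,0,0.798,154.1,-162.4,50,0.2],
    [0,0,0.798,154.1,-162.4,50,0.2],
    [0,0,0.798,154.1,-162.4,50,0.2],
    [0,0,0.798,154.1,-162.4,50,0.2],
    [0,0,0.798,154.1,-162.4,50,0.2]
  ]
}}

```text
clock: 1.98
position: [553.6, -0.8, 178.4]
ee_rot: [-0.216, 0.976, -0.0, -0.002]
contact_force: [0.5, 0.4, 1.2]
gripper_width: 51.4
grasp_force: 0.0
```

```bash
python3 -c "
from h import *
go([553.5,1.5,80],.442)
from bench import read_state
print(read_state()['joints'])"
```

```text
turn [ 0.001 -0.003 -0.007] shift [-1.2  2.1 98.4]
[ 2.91239740e-01  3.24377064e-01 -2.63347290e-01 -1.73259629e-04
 -9.86460068e-01 -1.42723806e+00]
```

Call:
{"name": "carry_out", "arguments": {
  "motion": [
    [0,0,0,-1,2,50,0.2],
    [0,0,0,-1,2,98,0.2],
    [0,0,0,-1,2,98,0.2],
    [0,0,0,-1,2,98,0.2]
  ]
}}

```text
clock: 2.48
position: [554.9, 4.4, 83.7]
ee_rot: [-0.219, 0.976, -0.0, 0.001]
contact_force: [-0.2, 0.8, -0.0]
gripper_width: 51.3
grasp_force: 0.0
```

```bash
python3 - <<'E'
from ov import *
from bench import *
H=(553,1,.442)
hp=[rect(-113,57,-50,50,12),rect(28,34,-17,17,51.5)]+cyl([-31,31],33)
go([553.5,1.5,31],.442)
s=read_state();print(s['position'])
c=np.zeros((600,800,3),np.uint8)
a=get_image("top")["color"];b=get_image("side")["color"];cv2.imwrite("pics/top1.png",a);cv2.imwrite("pics/side1.png",b)
c[:360,:400]=panel(a,TOP,(290,160,100,90),4,[]);c[:300,400:]=panel(b,SIDE,(280,180,100,75),4,[])
c[300:,400:]=panel(b,SIDE,(280,180,100,75),4,[(H,hp)])
cv2.imwrite("pics/c3.png",c)
E
```

```text
turn [-0.001  0.002  0.001] shift [ 2.6 -1.9 52.7]
[554.86185569   4.3508794   83.73810404]
```

View pics/c3.png

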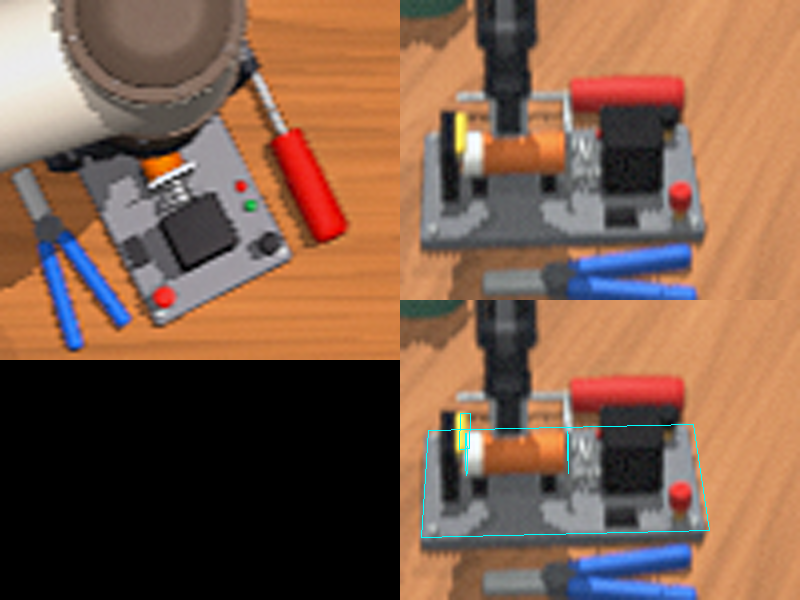

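Call:
{"name": "carry_out", "arguments": {
  "motion": [
    [0,0,0,2,-2,25,0.2],
    [0,0,0,2,-2,46,0.2],
    [0,0,0,2,-2,46,0.2],
    [0,0,0,2,-2,46,0.2]
  ]
}}

```text
clock: 3.08
position: [553.9, 1.8, 38.1]
ee_rot: [-0.219, 0.976, -0.0, 0.002]
contact_force: [-0.3, -0.2, 0.2]
gripper_width: 51.6
grasp_force: 0.0
```

```bash
python3 -c "
from h import *
from bench import *
for i in range(4):
  go([553.5,1.5,31],.442);get_image('top')
print(read_state()['contact_force'])"
```

```text
turn [-0.001  0.003  0.   ] shift [ 0.6 -0.1  7. ]
turn [-0.001  0.003  0.   ] shift [ 0.5 -0.1  7. ]
turn [-0.001  0.003  0.   ] shift [ 0.4 -0.2  6.9]
turn [-0.001  0.003 -0.   ] shift [ 0.2 -0.2  6.7]
[ 0.27329641 -0.49538351  0.14686381]
```

Call:
{"name": "carry_out", "arguments": {
  "motion": [
    [0,0,0,0,0,5,0.2],
    [0,0,0,0,0,5,-1],
    [0,0,0,0,0,5,-1],
    [0,0,0,0,0,5,-1],
    [0,0,0,0,0,5,-1]
  ]
}}

```text
clock: 3.9
position: [552.7, 0.8, 31.5]
ee_rot: [-0.219, 0.976, -0.0, -0.0]
contact_force: [-0.1, -6.0, 1.5]
gripper_width: 24.3
grasp_force: 58.7
```

Call:
{"name": "carry_out", "arguments": {
  "motion": [
    [0,0,0,0,0,0,-1],
    [0,0,0,0,0,0,-1],
    [0,0,0,0,0,0,-1]
  ]
}}

```text
clock: 4.28
position: [552.7, 0.8, 31.5]
ee_rot: [-0.219, 0.976, -0.0, -0.0]
contact_force: [-0.0, -5.6, 1.9]
gripper_width: 23.9
grasp_force: 58.7
```

Call:
{"name": "carry_out", "arguments": {
  "motion": [
    [0,0,0,3,0,0,-1],
    [0,0,0,6,0,0,-1],
    [0,0,0,9,0,0,-1],
    [0,0,0,9,0,0,-1]
  ]
}}

```text
clock: 4.78
position: [549.8, -0.2, 32.5]
ee_rot: [-0.22, 0.975, 0.0, 0.006]
contact_force: [8.4, 1.4, -4.2]
gripper_width: 24.3
grasp_force: 60.9
```

```bash
python3 - <<'E'
from ov import *
from bench import *
b=get_image("side")["color"];print(read_state()['contact_force'],read_state()['position'])
cv2.imwrite("pics/side2.png",b);cv2.imwrite("pics/c4.png",panel(b,SIDE,(280,180,100,75),6,[]))
E
```

```text
[ 8.38673934  2.23049726 -4.62687073] [ 5.49830764e+02 -1.66066980e-01  3.24540584e+01]
```

View pics/c4.png

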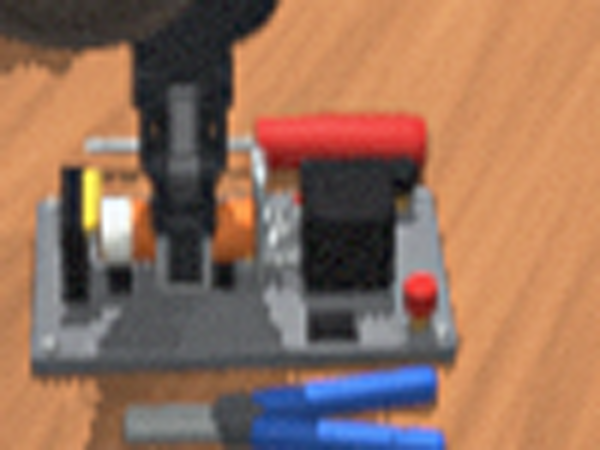

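The cell has moved back only about 3 mm: the white band starts at column 103, right beside the lip at 101. The arm is giving under load, so I'll push further.

Call:
{"name": "carry_out", "arguments": {
  "motion": [
    [0,0,0,0,0,0,-1],
    [0,0,0,3,0,0,-1],
    [0,0,0,5,0,0,-1],
    [0,0,0,5,0,0,-1],
    [0,0,0,5,0,0,-1]
  ]
}}

```text
clock: 5.45
position: [549.0, -0.5, 33.0]
ee_rot: [-0.221, 0.975, 0.001, 0.011]
contact_force: [13.0, 5.3, -8.7]
gripper_width: 24.0
grasp_force: 63.9
```

```bash
python3 - <<'E'
from bench import *
import cv2
get_image("top")
s=read_state();print(s['contact_force'],s['wrist_torque'],s['position'],s['ee_rot'])
E
```

```text
[13.62624477  5.64041252 -7.64473712] [ 1.67815992 -3.79967846  0.13976079] [ 5.49071319e+02 -5.16299122e-01  3.30092929e+01] [-2.20765427e-01  9.75267795e-01  5.84818728e-04  1.07243758e-02]
```

The force rises to 15 N with almost no motion. The fingertips, at z≈19, are catching the saddle blocks (tops at 23). I'll release and regrip higher and closer to the nub.

Call:
{"name": "carry_out", "arguments": {
  "motion": [
    [0,0,0,-8,0,0,-1],
    [0,0,0,-14,0,0,-1],
    [0,0,0,-14,0,0,0],
    [0,0,0,-14,0,0,0],
    [0,0,0,-19,0,-6,0]
  ]
}}

```text
clock: 6.12
position: [556.2, 3.5, 36.8]
ee_rot: [-0.219, 0.976, 0.0, -0.001]
contact_force: [-0.3, -0.2, 0.1]
gripper_width: 42.9
grasp_force: 0.0
```

Call:
{"name": "carry_out", "arguments": {
  "motion": [
    [0,0,0,0,0,0,-1],
    [0,0,0,0,0,0,-1],
    [0,0,0,0,0,0,-1],
    [0,0,0,0,0,0,-1]
  ]
}}

```text
clock: 6.62
position: [558.1, 3.9, 37.9]
ee_rot: [-0.219, 0.976, -0.0, 0.001]
contact_force: [0.4, 1.8, 4.4]
gripper_width: 24.1
grasp_force: 58.9
```

Call:
{"name": "carry_out", "arguments": {
  "motion": [
    [0,0,0,3,0,0,-1],
    [0,0,0,6,0,0,-1],
    [0,0,0,9,0,0,-1],
    [0,0,0,9,0,0,-1]
  ]
}}

```text
clock: 7.12
position: [551.9, 0.8, 38.1]
ee_rot: [-0.22, 0.976, 0.0, 0.004]
contact_force: [6.0, 2.5, 1.2]
gripper_width: 23.8
grasp_force: 58.8
```

```bash
python3 - <<'E'
from ov import *
from bench import *
b=get_image("side")["color"];s=read_state();print(s['contact_force'],s['position'],s['ee_rot'])
cv2.imwrite("pics/side3.png",b);cv2.imwrite("pics/c5.png",panel(b,SIDE,(280,180,100,75),6,[]))
E
```

```text
[4.89008552 2.01373637 2.51780293] [551.91118669   0.81162759  38.06074123] [-2.19564612e-01  9.75591694e-01  8.42995904e-05  3.49579111e-03]
```

View pics/c5.png

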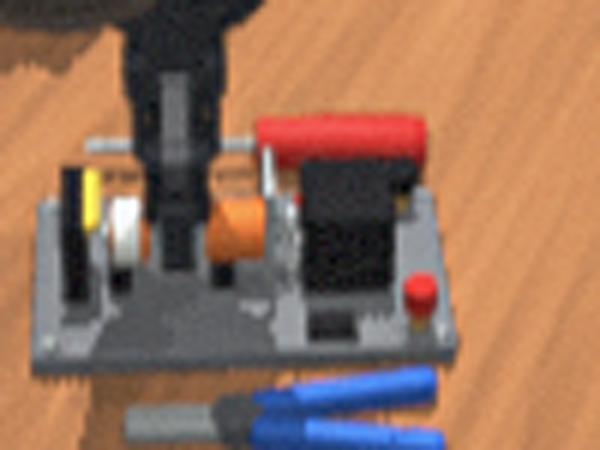

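The cell is now clear of the lip: white band at columns 112–140, lip edge at 101. I'll push 2 mm more and lift.

Call:
{"name": "carry_out", "arguments": {
  "motion": [
    [0,0,0,2.5,0,0,-1],
    [0,0,0,2.5,0,-4,-1],
    [0,0,0,2.5,0,-12,-1],
    [0,0,0,2.5,0,-22,-1],
    [0,0,0,2,0,-35,-1]
  ]
}}

```text
clock: 7.8
position: [549.2, 0.0, 72.0]
ee_rot: [-0.219, 0.976, 0.0, 0.002]
contact_force: [7.1, 3.1, -3.1]
gripper_width: 23.9
grasp_force: 59.0
```

Call:
{"name": "carry_out", "arguments": {
  "motion": [
    [0,0,0,0,0,-20,-1],
    [0,0,0,0,0,-60,-1],
    [0,0,0,0,0,-110,-1],
    [0,0,0,0,0,-110,-1]
  ]
}}

```text
clock: 8.3
position: [548.1, -1.0, 185.3]
ee_rot: [-0.219, 0.976, 0.0, 0.003]
contact_force: [0.1, 0.3, -1.8]
gripper_width: 24.3
grasp_force: 59.3
```

```bash
python3 - <<'E'
from ov import *
from bench import *
b=get_image("side")["color"];s=read_state();print(s['contact_force'],s['position'],s['ee_rot'])
cv2.imwrite("pics/side4.png",b);cv2.imwrite("pics/c6.png",panel(b,SIDE,(260,120,140,110),5,[]))
chain(([545,-170,180],.35,0),([511,-352,180],.05,0),([511,-352,60],.05,0))
E
```

```text
[-0.5494255   0.7769671  -1.90364174] [546.48047462  -1.10477402 182.73675376] [-2.18661861e-01  9.75800543e-01  5.23372500e-04  1.28814052e-04]
turn [0.001 0.    0.091] shift [  73.4 -152.1    2.6]
turn [0.  0.  0.3] shift [  94.3 -159.3    0. ]
turn [0. 0. 0.] shift [  0.   0. 120.]
```

View pics/c6.png

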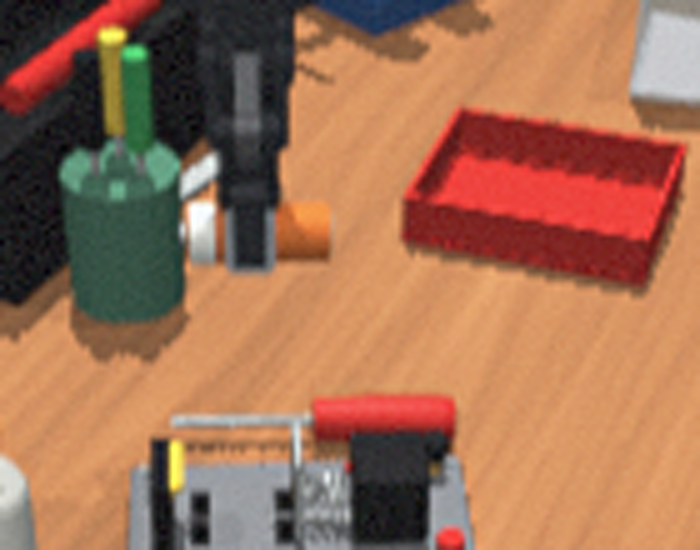

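The cell is out and level, the bay is empty and the board is intact. I'll carry it to the tray.

Call:
{"name": "carry_out", "arguments": {
  "motion": [
    [0,0,0.091,73,-152,0,-1],
    [0,0,0.091,73,-152,0,-1],
    [0,0,0.091,73,-152,0,-1],
    [0,0,0.091,73,-152,0,-1]
  ]
}}

```text
clock: 8.85
position: [543.7, -172.1, 179.2]
ee_rot: [-0.172, 0.985, 0.001, -0.003]
contact_force: [0.0, 1.4, -1.7]
gripper_width: 23.5
grasp_force: 59.5
```

Call:
{"name": "carry_out", "arguments": {
  "motion": [
    [0,0,0.3,94,-159,0,-1],
    [0,0,0.3,94,-159,0,-1],
    [0,0,0.3,94,-159,0,-1],
    [0,0,0.3,94,-159,0,-1],
    [0,0,0.3,94,-159,0,-1]
  ]
}}

```text
clock: 9.48
position: [511.7, -350.3, 180.4]
ee_rot: [-0.025, 1.0, 0.001, -0.002]
contact_force: [0.2, 1.0, -1.4]
gripper_width: 23.9
grasp_force: 59.6
```

Call:
{"name": "carry_out", "arguments": {
  "motion": [
    [0,0,0,0,0,60,-1],
    [0,0,0,0,0,120,-1],
    [0,0,0,0,0,135,-1],
    [0,0,0,0,0,135,-1],
    [0,0,0,0,0,135,-1]
  ]
}}

```text
clock: 10.1
position: [514.7, -351.6, 50.0]
ee_rot: [-0.026, 1.0, -0.001, 0.002]
contact_force: [-0.1, -1.0, -1.1]
gripper_width: 23.7
grasp_force: 59.6
```

```bash
python3 - <<'E'
from h import *
from bench import *
get_image("top");s=read_state();print(s['contact_force'],s['position'],s['grasp_force'])
go([511,-352,23],.05)
E
```

```text
[-0.50743699 -0.45661183  0.07341922] [ 514.53511472 -351.74331058   50.11347028] 59.6138870716095
turn [-0.002  0.005  0.002] shift [ 3.7 -0.  27.1]
```

Call:
{"name": "carry_out", "arguments": {
  "motion": [
    [0,0,0,2,0,15,-1],
    [0,0,0,2,0,22,-1],
    [0,0,0,2,0,25,-1],
    [0,0,0,2,0,26,-1],
    [0,0,0,2,0,26,-1]
  ]
}}

```text
clock: 10.78
position: [510.7, -351.6, 21.6]
ee_rot: [-0.025, 1.0, -0.0, 0.0]
contact_force: [-0.9, 0.1, 0.9]
gripper_width: 24.1
grasp_force: 60.0
```

```bash
python3 - <<'E'
from h import *
from bench import *
get_image("top");s=read_state();print(s['contact_force'],s['position'],s['grasp_force'])
E
```

```text
[-0.61930656  0.37927359  0.89008595] [ 510.7051601  -351.56274129   21.58877654] 60.03462374210358
```

Call:
{"name": "carry_out", "arguments": {
  "motion": [
    [0,0,0,0,0,0,-0.35],
    [0,0,0,0,0,0,-0.25],
    [0,0,0,0,0,0,-0.1],
    [0,0,0,0,0,0,0],
    [0,0,0,0,0,0,0]
  ]
}}

```text
clock: 11.45
position: [510.7, -351.4, 21.3]
ee_rot: [-0.025, 1.0, -0.0, 0.0]
contact_force: [-0.2, -0.0, -0.1]
gripper_width: 42.6
grasp_force: 0.0
```

Call:
{"name": "carry_out", "arguments": {
  "motion": [
    [0,0,0,0,0,-20,0],
    [0,0,0,0,0,-70,0],
    [0,0,0,0,0,-130,0],
    [0,0,0,0,0,-190,0],
    [0,0,0,0,0,-190,0]
  ]
}}

```text
clock: 12.08
position: [513.3, -352.8, 218.1]
ee_rot: [-0.026, 1.0, -0.003, 0.006]
contact_force: [-0.6, 0.8, -2.2]
gripper_width: 43.2
grasp_force: 0.0
```

```bash
python3 - <<'E'
from ov import *
from bench import *
a=get_image("top")["color"];b=get_image("side")["color"];print(read_state()["position"])
c=np.zeros((400,700,3),np.uint8)
c[:360,:320]=panel(a,TOP,(425,165,80,90),4,[]);c[:280,320:]=panel(b,SIDE,(330,130,95,70),4,[])
cv2.imwrite("pics/c7.png",c)
chain(([540,-150,215],.45,0),([540,75,215],.92,0),([467.8,290,200],1.38,0),([467.8,293.5,80],1.38,0))
E
```

```text
[ 510.57777897 -351.17971207  211.90755248]
turn [-0.     0.002 -0.399] shift [-39.5 199.4  -3. ]
turn [ 0.    0.   -0.47] shift [-97.9 202.6   0. ]
turn [ 0.    0.   -0.46] shift [-127.3  187.7   15. ]
turn [0. 0. 0.] shift [ -3.4   0.7 120. ]
```

View pics/c7.png

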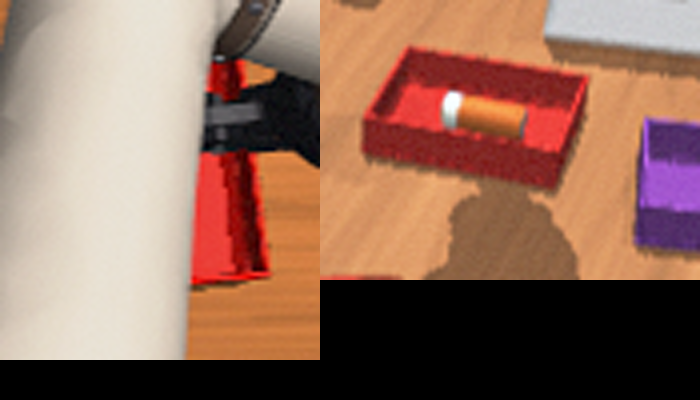

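The orange cell lies flat in the red tray, around (485,113) in the right panel. Now to the rack.

Call:
{"name": "carry_out", "arguments": {
  "motion": [
    [0,0,-0.4,-39.5,199.4,-3,0.1],
    [0,0,-0.4,-39.5,199.4,-3,0.1],
    [0,0,-0.4,-39.5,199.4,-3,0.1],
    [0,0,-0.4,-39.5,199.4,-3,0.1],
    [0,0,-0.4,-39.5,199.4,-3,0.1]
  ]
}}

```text
clock: 12.8
position: [539.5, -149.3, 212.9]
ee_rot: [-0.224, 0.974, 0.0, -0.001]
contact_force: [0.2, -0.1, 0.1]
gripper_width: 47.0
grasp_force: 0.0
```

Call:
{"name": "carry_out", "arguments": {
  "motion": [
    [0,0,-0.47,-97.9,202.6,0,0.1],
    [0,0,-0.47,-97.9,202.6,0,0.1],
    [0,0,-0.47,-97.9,202.6,0,0.1],
    [0,0,-0.47,-97.9,202.6,0,0.1],
    [0,0,-0.47,-97.9,202.6,0,0.1]
  ]
}}

```text
clock: 13.42
position: [539.9, 75.4, 213.3]
ee_rot: [-0.445, 0.896, 0.0, -0.001]
contact_force: [-0.3, 0.8, -0.1]
gripper_width: 46.7
grasp_force: 0.0
```

Call:
{"name": "carry_out", "arguments": {
  "motion": [
    [0,0,-0.46,-127.3,187.7,15,0.1],
    [0,0,-0.46,-127.3,187.7,15,0.1],
    [0,0,-0.46,-127.3,187.7,15,0.1],
    [0,0,-0.46,-127.3,187.7,15,0.1],
    [0,0,-0.46,-127.3,187.7,15,0.1]
  ]
}}

```text
clock: 14.05
position: [467.4, 289.9, 198.3]
ee_rot: [-0.637, 0.771, -0.0, -0.001]
contact_force: [-0.1, 0.3, -0.3]
gripper_width: 46.9
grasp_force: 0.0
```

Call:
{"name": "carry_out", "arguments": {
  "motion": [
    [0,0,0,-3,1,60,0.1],
    [0,0,0,-3,1,120,0.1],
    [0,0,0,-3,1,120,0.1],
    [0,0,0,-3,1,120,0.1]
  ]
}}

```text
clock: 14.55
position: [468.9, 292.5, 81.1]
ee_rot: [-0.636, 0.771, -0.0, 0.001]
contact_force: [0.6, 0.6, 0.2]
gripper_width: 46.9
grasp_force: 0.0
```

```bash
python3 - <<'E'
from ov import *
from bench import *
get_image("side");go([467.8,293.5,30],1.38);print(read_state()["position"])
# refine fresh: segment blue in first images vs model blue silhouette
from scipy.optimize import least_squares
obs=[]
for n,(x0,y0,w,h) in(("top",(195,215,50,25)),("side",(262,305,48,50))):
    i=cv2.imread(f"pics/{n}0.png")[y0:y0+h,x0:x0+w].astype(int)
    m=((i[...,0]>i[...,2]+50)&(i[...,0]>i[...,1]+30)).astype(np.uint8);yy,xx=np.nonzero(m)
    (cx,cy),(a,b),_=cv2.minAreaRect(np.c_[xx,yy].astype(np.float32))
    print(n,m.sum(),xx.min()+x0,xx.max()+x0,yy.min()+y0,yy.max()+y0,"cent",xx.mean()+x0,yy.mean()+y0)
for F in((467,288,1.37),(467,290,1.38)):
  for c in(TOP,SIDE):
    q=proj(c,W(F,np.vstack(cyl([-32.5,20],25))));print(F[:2],q.min(0).round(1),q.max(0).round(1))
E
```

```text
turn [-0.003  0.004  0.   ] shift [ 0.2  1.4 51.9]
[469.0569021  293.2268635   81.92988744]
top 198 203 227 223 235 cent 216.74747474747474 229.1919191919192
side 360 269 299 310 343 cent 286.85 323.1
(467, 288) [206.1 222.6] [229.1 236.2]
(467, 288) [272.4 308.4] [301.6 339.8]
(467, 290) [205.4 222.7] [228.3 236.1]
(467, 290) [271.9 309.2] [301.1 340.7]
```

Call:
{"name": "carry_out", "arguments": {
  "motion": [
    [0,0,0,-2,1.2,25,0.1],
    [0,0,0,-2,1.2,45,0.1],
    [0,0,0,-2,1.2,51,0.1],
    [0,0,0,-2,1.2,51,0.1],
    [0,0,0,-2,1.2,51,-1]
  ]
}}

```text
clock: 15.22
position: [467.2, 295.8, 29.9]
ee_rot: [-0.637, 0.771, 0.0, 0.002]
contact_force: [8.8, -3.9, 3.7]
gripper_width: 30.0
grasp_force: 6.2
```

Call:
{"name": "carry_out", "arguments": {
  "motion": [
    [0,0,0,0,0,0,-1],
    [0,0,0,0,0,0,-1],
    [0,0,0,0,0,0,-1],
    [0,0,0,0,0,0,-1]
  ]
}}

```text
clock: 15.72
position: [468.9, 297.0, 30.8]
ee_rot: [-0.637, 0.771, -0.0, 0.004]
contact_force: [4.1, -0.3, 6.4]
gripper_width: 23.9
grasp_force: 58.8
```

Call:
{"name": "carry_out", "arguments": {
  "motion": [
    [0,0,0,0,0,-10,-1],
    [0,0,0,0,0,-50,-1],
    [0,0,0,0,0,-110,-1],
    [0,0,0,0,0,-170,-1],
    [0,0,0,0,0,-170,-1]
  ]
}}

```text
clock: 16.35
position: [467.6, 296.7, 204.2]
ee_rot: [-0.637, 0.771, 0.001, 0.005]
contact_force: [0.1, 0.7, -1.3]
gripper_width: 24.0
grasp_force: 59.1
```

```bash
python3 - <<'E'
from h import *
chain(([510,150,200],.92,0),([558,4,180],.442,0),([558,4,130],.442,0))
E
```

```text
turn [-0.004  0.01   0.461] shift [136.2 -69.2   3.3]
turn [0.    0.    0.478] shift [  87.1 -126.6   20. ]
turn [0. 0. 0.] shift [ 0.  0. 50.]
```

Call:
{"name": "carry_out", "arguments": {
  "motion": [
    [0,0,0.461,136,-69,3,-1],
    [0,0,0.461,136,-69,3,-1],
    [0,0,0.461,136,-69,3,-1],
    [0,0,0.461,136,-69,3,-1],
    [0,0,0.461,136,-69,3,-1]
  ]
}}

```text
clock: 16.98
position: [507.6, 148.6, 194.6]
ee_rot: [-0.444, 0.896, 0.0, -0.001]
contact_force: [0.1, 0.3, -0.7]
gripper_width: 24.1
grasp_force: 59.2
```

Call:
{"name": "carry_out", "arguments": {
  "motion": [
    [0,0,0.478,87,-126.6,20,-1],
    [0,0,0.478,87,-126.6,20,-1],
    [0,0,0.478,87,-126.6,20,-1],
    [0,0,0.478,87,-126.6,20,-1],
    [0,0,0.478,87,-126.6,20,-1]
  ]
}}

```text
clock: 17.6
position: [556.1, 3.7, 175.1]
ee_rot: [-0.22, 0.975, 0.0, -0.0]
contact_force: [-0.2, 0.5, -0.8]
gripper_width: 23.5
grasp_force: 59.3
```

```bash
python3 - <<'E'
from h import *
go([547,-1,183],.442)
E
```

```text
turn [ 0.    -0.     0.002] shift [10.2 -0.3 -7.9]
```

Call:
{"name": "carry_out", "arguments": {
  "motion": [
    [0,0,0,10,0,-8,-1],
    [0,0,0,10,0,-8,-1],
    [0,0,0,10,0,-8,-1],
    [0,0,0,10,0,-8,-1]
  ]
}}

```text
clock: 18.1
position: [547.2, -1.5, 183.4]
ee_rot: [-0.219, 0.976, 0.0, 0.0]
contact_force: [0.6, -0.6, -0.4]
gripper_width: 23.8
grasp_force: 59.3
```

```bash
python3 - <<'E'
from ov import *
from bench import *
b=get_image("side")["color"];s=read_state();print(s["position"],s["ee_rot"])
cv2.imwrite("pics/side5.png",b)
a=cv2.imread("pics/side4.png")
cv2.imwrite("pics/c8.png",np.hstack([panel(a,SIDE,(285,140,50,45),8,[]),panel(b,SIDE,(285,140,50,45),8,[])]))
for y in(164,166,168): print(b[y,292:330].max(1),a[y,292:330].max(1), b[y,292:330,2],a[y,292:330,0],sep="\n")
E
```

```text
[547.21095174  -1.63555286 183.25800642] [-2.19236318e-01  9.75671786e-01  1.54883993e-05 -4.77354288e-05]
[ 73  71  69  65 116 218 217 181 255 253 250 215 204 141 121  62  41  44
  42  48  44  64 121 151 174 169 178 244 244 241 240 238 238 238 242 249
 226 225]
[ 77  73  64  77 154 219 255 250 250 223 200 186 165 127  90  44  42  48
  47  41  42 107 127 191 197 199 200 233 242 243 242 241 243 242 216 216
 218 215]
[ 50  47  43  44 116 218 217 167 253 250 242 213 204 116 114  62  37  42
  40  42  36  63 120  92  48  38  47  75  78  80  77  74  77  73  71  91
 226 225]
[ 65  62  56  67 134 138 255 250 249 220 180  83  66 122  90  44  42  48
  47  41  42 107 127  66  48  53  55  64  73  75  72  69  74  75 119 107
 102  98]
[ 75  75  71  71  97 213 211 170 254 244 214 210 213 142 118  71  46  46
  41  39  44  68 122 135 171 178 172 177 182 220 224 221 222 224 224 231
 209 214]
[ 71  74  66  86 195 183 236 228 218 209 199 176 161 125  93  53  42  45
  41  38  46 101 123 180 183 187 183 182 191 210 217 219 219 221 199 215
 216 207]
[ 49  51  42  48  97 213 211 151 252 242 214 207 212 119 
[... 178 characters left out ...]
38  46 101 123  68  43  53  49  50  56  51  55  62  58  66 106 102
  98  96]
[ 77  69  71  65 100 220 170 132 196 204 200 204 201 142 121  77  41  44
  45  46  33  67 123 131 160 163 160 163 156 175 179 177 178 176 180 184
 170 204]
[ 80  79  68  65  93 127 184 190 185 187 185 155 147 125 101  50  37  43
  41  40  50 101 124 160 166 161 166 162 164 164 173 171 170 170 185 209
 204 200]
[ 51  48  44  41 100 220 170  91 193 202 199 202 201 102 111  74  37  37
  35  42  27  63 121 107  56  46  41  51  46  48  56  53  49  44  46  64
 170 204]
[ 67  65  56  59  91  86 177 184 179 180 176  71  54 124 101  50  37  43
  41  40  50 101 124  66  44  38  51  39  46  45  49  45  43  49  93  98
  94  91]
```

View pics/c8.png

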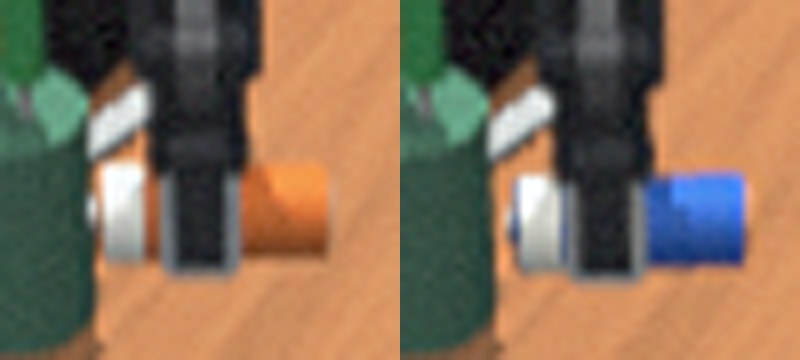

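The fresh cell is level. It sits about 3.6 mm further toward its flat end and 1–1.5 mm lower in the grip than the spent one did, so the seated TCP should be about (561.4, 5.4, 39). I'll approach from 8 mm lipward, above the lip.

```bash
python3 - <<'E'
from h import *
chain(([568.6,8.8,100],.442,0),([568.6,8.8,73],.442,0))
E
```

```text
turn [ 0. -0.  0.] shift [-23.8   0.3  83.3]
turn [0. 0. 0.] shift [ 0.  0. 27.]
```

Call:
{"name": "carry_out", "arguments": {
  "motion": [
    [0,0,0,-23.8,0.3,30,-1],
    [0,0,0,-23.8,0.3,83,-1],
    [0,0,0,-23.8,0.3,100,-1],
    [0,0,0,-23.8,0.3,110,-1],
    [0,0,0,-23.8,0.3,110,-1]
  ]
}}

```text
clock: 18.77
position: [568.8, 8.6, 73.1]
ee_rot: [-0.219, 0.976, -0.0, -0.0]
contact_force: [0.2, -0.5, 0.1]
gripper_width: 23.8
grasp_force: 59.2
```

```bash
python3 - <<'E'
from h import *
from bench import *
get_image("side");go([568.6,8.8,73],.442);print(read_state()["contact_force"])
E
```

```text
turn [-0.     0.001 -0.   ] shift [0.5 0.3 0.9]
[ 0.27823731 -0.60077156 -0.60996419]
```

Call:
{"name": "carry_out", "arguments": {
  "motion": [
    [0,0,0,4,0,0.5,-1],
    [0,0,0,8,0,0.5,-1],
    [0,0,0,13,0,0.5,-1],
    [0,0,0,17,0,0.5,-1],
    [0,0,0,20,0,0.5,-1]
  ]
}}

```text
clock: 19.45
position: [553.2, 1.0, 74.3]
ee_rot: [-0.22, 0.976, 0.0, 0.004]
contact_force: [5.9, 3.7, -0.1]
gripper_width: 23.8
grasp_force: 59.3
```

Call:
{"name": "carry_out", "arguments": {
  "motion": [
    [0,0,0,0,0,0,-1]
  ]
}}

```text
clock: 19.58
position: [553.1, 1.0, 74.3]
ee_rot: [-0.22, 0.976, 0.0, 0.004]
contact_force: [5.8, 2.3, 1.0]
gripper_width: 24.4
grasp_force: 59.3
```

```bash
python3 - <<'E'
from h import *
from bench import *
import cv2
b=get_image("side")["color"];s=read_state()
u=np.array([np.cos(.442),np.sin(.442)])
print(s["contact_force"],s["wrist_torque"],s["ee_rot"],s["position"],"rel seat",(s["position"][:2]-[561.4,5.4])@u)
cv2.imwrite("pics/side6.png",b)
# blue pixels extent per row
m=(b[...,0].astype(int)>b[...,2]+60)&(b[...,0].astype(int)>b[...,1]+30)
for y in range(195,225):
    x=np.nonzero(m[y,285:345])[0]
    if len(x): print(y,x.min()+285,x.max()+285)
# yellow lip extent
l=(b[...,2]>150)&(b[...,1]>130)&(b[...,0]<90); yy,xx=np.nonzero(l[195:235,285:310]);print("lip",xx.min()+285,xx.max()+285,yy.min()+195,yy.max()+195)
E
```

```text
[5.60843307 1.89096932 0.46424205] [ 0.86532652 -1.66878976  0.00629148] [-2.19609303e-01  9.75581021e-01  4.44931900e-06  3.66397251e-03] [553.22765951   1.01282222  74.2673521 ] rel seat -9.263569048160326
201 322 324
202 299 324
203 299 325
204 298 324
205 299 325
206 299 324
207 299 324
208 314 324
209 294 324
210 294 324
211 294 323
212 294 295
213 294 295
214 294 295
215 294 295
216 294 295
lip 285 300 195 217
```

Force is about 6 N, meaning the plate is about 6–7 mm back. I'll add 4 mm and then lower.

Call:
{"name": "carry_out", "arguments": {
  "motion": [
    [0,0,0,2,0,0,-1],
    [0,0,0,4,0,0,-1],
    [0,0,0,4,0,0,-1]
  ]
}}

```text
clock: 20.0
position: [550.3, -0.4, 74.4]
ee_rot: [-0.22, 0.976, 0.0, 0.005]
contact_force: [6.6, 4.4, 0.7]
gripper_width: 23.9
grasp_force: 59.3
```

Call:
{"name": "carry_out", "arguments": {
  "motion": [
    [0,0,0,0,0,4,-1],
    [0,0,0,0,0,8,-1],
    [0,0,0,0,0,11,-1],
    [0,0,0,0,0,14,-1],
    [0,0,0,0,0,14,-1]
  ]
}}

```text
clock: 20.62
position: [550.8, -0.4, 60.6]
ee_rot: [-0.22, 0.975, -0.0, 0.005]
contact_force: [7.0, 2.9, 0.9]
gripper_width: 24.0
grasp_force: 59.5
```

Call:
{"name": "carry_out", "arguments": {
  "motion": [
    [0,0,0,0,0,4,-1],
    [0,0,0,0,0,8,-1],
    [0,0,0,0,0,12,-1],
    [0,0,0,0,0,15,-1],
    [0,0,0,0,0,17,-1]
  ]
}}

```text
clock: 21.25
position: [551.1, -0.3, 43.8]
ee_rot: [-0.22, 0.975, -0.0, 0.005]
contact_force: [7.1, 4.0, 1.5]
gripper_width: 23.6
grasp_force: 59.6
```

Call:
{"name": "carry_out", "arguments": {
  "motion": [
    [0,0,0,0,0,2,-1],
    [0,0,0,0,0,3,-1],
    [0,0,0,0,0,3,-1]
  ]
}}

```text
clock: 21.62
position: [551.1, -0.3, 40.8]
ee_rot: [-0.22, 0.975, -0.0, 0.005]
contact_force: [6.5, 3.3, 1.0]
gripper_width: 23.9
grasp_force: 59.5
```

```bash
python3 - <<'E'
from h import *
from bench import *
get_image("side");s=read_state()
print(s["contact_force"],s["wrist_torque"],s["ee_rot"],s["position"])
E
```

```text
[6.1334998  3.27820477 2.01049764] [ 0.83158742 -1.85231429  0.08601497] [-2.20110466e-01  9.75462126e-01 -1.47019601e-04  5.00019519e-03] [ 5.51074187e+02 -3.23653432e-01  4.08205206e+01]
```

Call:
{"name": "carry_out", "arguments": {
  "motion": [
    [0,0,0,0,0,1,-1],
    [0,0,0,0,0,1.5,-1],
    [0,0,0,0,0,1.5,-1]
  ]
}}

```text
clock: 22.05
position: [551.1, -0.3, 39.4]
ee_rot: [-0.22, 0.975, -0.0, 0.005]
contact_force: [7.0, 2.9, 2.0]
gripper_width: 23.5
grasp_force: 59.5
```

Call:
{"name": "carry_out", "arguments": {
  "motion": [
    [0,0,0,0,0,1,-1],
    [0,0,0,0,0,1,-1]
  ]
}}

```text
clock: 22.3
position: [551.2, -0.4, 38.7]
ee_rot: [-0.22, 0.975, -0.0, 0.005]
contact_force: [6.3, 3.0, 3.7]
gripper_width: 24.2
grasp_force: 59.6
```

Call:
{"name": "carry_out", "arguments": {
  "motion": [
    [0,0,0,0,0,1,-1],
    [0,0,0,0,0,1,-1]
  ]
}}

```text
clock: 22.55
position: [551.4, -0.4, 38.2]
ee_rot: [-0.22, 0.975, -0.0, 0.005]
contact_force: [5.2, 1.5, 6.9]
gripper_width: 23.7
grasp_force: 60.1
```

Call:
{"name": "carry_out", "arguments": {
  "motion": [
    [0,0,0,-3,0,0,-1],
    [0,0,0,-6,0,0,-1],
    [0,0,0,-9,0,0,-1],
    [0,0,0,-9,0,0,-1]
  ]
}}

```text
clock: 23.05
position: [556.1, 1.7, 37.8]
ee_rot: [-0.22, 0.976, -0.001, 0.001]
contact_force: [0.8, -1.0, 11.9]
gripper_width: 24.0
grasp_force: 60.4
```

Call:
{"name": "carry_out", "arguments": {
  "motion": [
    [0,0,0,0,0,-1,-1],
    [0,0,0,0,0,-1,-1],
    [0,0,0,-2,0,-1,-1],
    [0,0,0,-2,0,-1,-1]
  ]
}}

```text
clock: 23.55
position: [557.1, 2.2, 37.9]
ee_rot: [-0.22, 0.976, -0.001, 0.0]
contact_force: [0.6, -2.7, 9.2]
gripper_width: 23.9
grasp_force: 60.2
```

```bash
python3 - <<'E'
from h import *
from bench import *
import cv2
b=get_image("side")["color"];s=read_state()
print(s["contact_force"],s["ee_rot"],s["position"])
a=cv2.imread("pics/side0.png").astype(int);g=cv2.imread("pics/side2.png").astype(int);b=b.astype(int)
for y in(215,218,221): print(y,"now",b[y,293:326,2],"pushed3",g[y,293:326,0],"seated",a[y,293:326,0],sep="\n")
E
```

```text
[ 0.99447843 -2.60124307  8.91283854] [-2.19538017e-01  9.75603697e-01 -6.46628049e-04  2.60865559e-04] [557.17286638   2.27895592  37.92736786]
215
now
[ 99 255 238 182 149 253 255 211  89  30  20  45  47  43  45  44  44  37
  30  41  46  68  83  86  81  80  83  85  74  77  99 106 181]
pushed3
[ 45  89  81 115 255 252 250 255 220 101  47  41  38  40  38  31  41  42
  38  32  47  37  28  42  48  49  79  79  76  50 116 199 146]
seated
[ 50  98  92 158 255 253 255 179  70  78  86  82  84  81  83  83  83  83
  80  82  74  83  82  80  79  79  75  74  89 121 181 161 219]
218
now
[ 53 142 144 130 128 232 210 203 205 152 108  65  37  33  34  35  38  99
 123  64  53  48  51  54  64  54  59  61  51  55  79 101  98]
pushed3
[ 38  62  81  96 238 237 232 230 190  80  48  43  40  40  46  39  48  41
  39  41  54  48  29  46  53  52  49  46  42  55 103 115 205]
seated
[ 29  52  96 207 247 244 251 180  80  51  57  64  60  55  57  57  59  58
  63  57  61  57  60  54  59  55  56  55  78  96 108 144 163]
221
now
[ 12  60 145 136  86 164 176 173 174 128 115  76  46  39  38  35  39 100
 116  58  33  36  40  36  34  38  37  38  36  44  72 102 151]
pushed3
[ 22  55 149 100 146 163 163 169 137  67  26  28  48 116 105  58  35  46
  38  51  68 121  71  41  43  32  39  34  39  51 105 138 150]
seated
[ 28  45  86 171 173 173 172 112  47  39  34  40  29  35  33  36  31  24
  34  41  45  33  35  37  42  38  30  39  82 105 157 148 148]
```

The cell still has about 4 mm to go to the wall (white band at column 298, seated 296.3). I'll ease the downforce and move forward more.

Call:
{"name": "carry_out", "arguments": {
  "motion": [
    [0,0,0,0,0,-0.7,-1],
    [0,0,0,-2,0,-0.7,-1],
    [0,0,0,-4,0,-0.7,-1],
    [0,0,0,-4,0,-0.7,-1]
  ]
}}

```text
clock: 24.1
position: [560.0, 3.7, 37.9]
ee_rot: [-0.219, 0.976, -0.001, -0.001]
contact_force: [-0.3, -4.2, 6.6]
gripper_width: 24.1
grasp_force: 60.1
```

```bash
python3 - <<'E'
from bench import *
b=get_image("side")["color"].astype(int);s=read_state()
print(s["contact_force"],s["ee_rot"],s["position"])
for y in(218,221): print(b[y,293:326,2])
E
```

```text
[ 1.16354072 -4.30898037  8.52336468] [-2.19346071e-01  9.75646599e-01 -6.44006145e-04 -7.74829103e-04] [560.01966437   3.68340863  37.93132192]
[ 41 133 143 163 236 211 203 185 104 105  58  31  40  43  32  52 116  91
  51  49  54  52  57  61  60  59  56  51  67 111 110 117 109]
[ 33  59 122 107 170 173 172 173 117 115  59  33  35  37  34  48 118 102
  46  32  38  27  40  38  37  39  31  32  41 112 116 149 141]
```

Call:
{"name": "carry_out", "arguments": {
  "motion": [
    [0,0,0,-1,0,0,-1],
    [0,0,0,-1,0,0,-0.35],
    [0,0,0,-1,0,0,-0.2],
    [0,0,0,-1,0,0,0.1],
    [0,0,0,-1,0,0,0.1]
  ]
}}

```text
clock: 24.78
position: [560.9, 5.3, 36.6]
ee_rot: [-0.219, 0.976, 0.0, -0.001]
contact_force: [-0.1, -0.5, -0.1]
gripper_width: 46.9
grasp_force: 0.0
```

Call:
{"name": "carry_out", "arguments": {
  "motion": [
    [0,0,0,0,0,-15,0.1],
    [0,0,0,0,0,-50,0.1],
    [0,0,0,0,0,-110,0.1],
    [0,0,0,0,0,-110,0.1]
  ]
}}

```text
clock: 25.28
position: [564.9, 6.0, 153.6]
ee_rot: [-0.22, 0.976, -0.0, 0.006]
contact_force: [0.4, 0.8, -0.8]
gripper_width: 47.0
grasp_force: 0.0
```

```bash
python3 - <<'E'
from bench import *
import cv2,numpy as np
b=get_image("side")["color"];cv2.imwrite("pics/side9.png",b);b=b.astype(int);s=read_state()
print(s["contact_force"],s["position"])
a=cv2.imread("pics/side0.png").astype(int)
for y in(212,215,218,221): print(y,b[y,290:326,2],a[y,290:326,0],sep="\n")
m=(b[...,0]>b[...,2]+50)&(b[...,0]>b[...,1]+20);o=(a[...,2]>a[...,0]+90)
for x in(302,306,310,314,318): print(x,np.nonzero(m[195:235,x])[0][[0,-1]]+195,np.nonzero(a[195:235,x,2]>a[195:235,x,0]+60)[0]+195)
E
```

```text
[-0.49153065  0.31440485 -0.41178322] [562.86025803   5.72149416 150.67469152]
212
[ 77  40  31  99 255 251 231 201 189 187 189 197 207 204 200 189 191 196
 198 199 193 192 179 182 178 177 171 167 175 154 129 161 194 148 170 145]
[ 59  46  45  50  97  95  92 128 130 134 100  87  96 100 107 103  91  94
  97  91  95 103 101 100 104  94  89  88  92  78  83 159 195 137 129 125]
215
[ 56  38  29 100 255 251 235 246 251 235 115  46  38  41  47  46  44  39
  37  49  85  88  86  88  90  86  86  86  84  78  80  95 126 180 154 223]
[ 65  37  50  50  98  92 158 255 253 255 179  70  78  86  82  84  81  83
  83  83  83  80  82  74  83  82  80  79  79  75  74  89 121 181 161 219]
218
[ 56  35  14  48 138 149 225 248 251 236 154  66  51  56  55  47  55  49
  51  49  50  61  59  58  64  58  63  62  61  56  55  86 109 101 128 163]
[ 57  31  28  29  52  96 207 247 244 251 180  80  51  57  64  60  55  57
  57  59  58  63  57  61  57  60  54  59  55  56  55  78  96 108 144 163]
221
[ 59  23  20  16  52  85 185 187 188 189 125  51  35  42  41  43  33  35
  38  41  34  31  34  44  42  41  37  40  42  23  40  85 113 155 163 148]
[ 64  25  22  28  45  86 171 173 173 172 112  47  39  34  40  29  35  33
  36  31  24  34  41  45  33  35  37  42  38  30  39  82 105 157 148 148]
302 [214 223] [195 196 197 198 199 200 201 202 206 207 208 209 210 211 212 213 214 215
 216 217 218 219 220 221 222]
306 [214 222] [195 196 197 198 199 200 201 202 206 207 208 209 210 211 212 213 214 215
 216 217 218 219 220 221 222]
310 [213 222] [195 196 197 198 199 200 201 202 205 206 207 208 209 210 211 212 213 214
 215 216 217 218 219 220 221 222]
314 [213 222] [195 196 197 198 199 200 201 202 205 206 207 208 209 210 211 212 213 214
 215 216 217 218 219 220 221 222]
318 [213 223] [195 196 197 198 199 200 201 202 205 206 207 208 209 210 211 212 213 214
 215 216 217 218 219 220 221 222]
```

The fresh cell's band and end edges match the originally seated cell to within a fraction of a pixel, so it is home. Handing in.

```bash
python3 -c "
from bench import *
print(job_done())"
```

```text
the job is handed in; nothing more can be done
None
```

The spent orange cell lies in the red tray. The fresh blue cell is under the lip, and its edges line up in the side view with where the old cell sat, so it looks fully home. I handed the job in at about 25 s without a final picture check of the other items.

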